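Take a jar's width in the bench gauge

TASK

One of the three containers on the studio table stands between the open jaws of the big sliding bench gauge. Slide the moving jaw gently shut until it firmly presses that container against the fixed jaw, with no gap on either side; then throw the lock lever on the slide right over into its lock notch, so the width can be copied to a mask. Leave the container standing upright between the shut jaws and do not disturb the other things on the table.

Things in the scene. Friction and masses are not known exactly. Their poses are not given: they have to be found in the camera images.
- gauge: Bench gauge like a giant caliper lying on the table, screwed down: an aluminium beam 350 x 34 mm, 18 mm high, along its own y axis, with a scale. Origin: on the table, under the beam's middle line, 120 mm in the +y direction from the working face of the fixed jaw. x and y axes level, z up. Both jaws stick out to its -x side (towards the robot), the container stands on the table between them.
- fixed_jaw (a point): Fixed steel jaw: upright plate 14 mm thick (y), reaching from 17 mm on the +x side to 108 mm on the -x side of the beam's middle line, from 2 to 42 mm high. This point: on its working face, 65 mm to -x of the beam's middle line, 22 mm over the table. The face looks to +y.
- moving_jaw (a point): Moving steel jaw, same plate as the fixed jaw, on the slide. This point: on its working face, 65 mm to -x of the beam's middle line, 22 mm over the table. The face looks to -y. The slide is a grey block, 46 mm wide (x), 36 mm high, reaching from this face 140 mm in +y.
- carriage (a joint): Position of the slide = the clear gap between the two jaw faces, in m: 0.14 fully open, smaller when shutting (the slide goes in the gauge's -y direction). Stiff: it takes about 3 N to move and stays where it is left.
- grip (a point): Point in the black ribbed grip post of the slide, 20 mm under its top. The post stands on the slide, 22 mm wide along the gauge's y, 28 mm along its x, its top 115 mm over the table; this point is 95 mm over the table, 35 mm in +y from the moving jaw's face, over the beam's middle line.
- lever_ball (a point): Centre of the 20 mm black ball on the end of the lock lever. The lever is a 10 mm steel rod turning between two steel discs (radius 28 mm, top 83 mm high) on the slide, 80 mm in +y from the grip; its pivot is 55 mm over the table, over the beam's middle line, the ball 65 mm from the pivot.
- lever (a joint): Angle of the lock lever about the gauge's y axis, rad: -0.6 leans to the gauge's -x side, towards the robot (unlocked), 0 upright, +0.6 leans to +x, away from the robot, at its stop in the lock notch (locked). The lock notch lies between two dark teeth on the discs. It stays where it is left.
- squat_jar: Small brown glass jar with a black lid, 52 mm diameter, 70 mm high. Origin: centre of its underside, z up.
- jam_jar: Brown glass jar with a white lid, 62 mm diameter, 90 mm high. Origin: centre of its underside, z up.
- food_can: Food can with a green label, 74 mm diameter, 100 mm high. Origin: centre of its underside, z up.
- spray_can: Bystander: tall spray can, 52 mm diameter, 190 mm high, standing. Origin: centre of its underside.
- brush: Bystander: paint brush 200 mm long lying on the table beyond the gauge. Origin: its underside.
Things that resemble listed ones, but are neither listed nor needed, are in the scene too. Leave any red or yellow look-alike of the food_can alone.

How it is judged:
By the outcome, as a careful person would: the job done as asked, in the order asked, and still so for the second after the job is handed in, with the robot touching nothing.
It also fails if it takes over 45 s, if anything falls off the work surface, if the arm or the gripper's body presses on something with over 40 N, if the wrist force passes 120 N, or if a joint passes its speed limit or range.

ROBOT

A 6-joint arm with a two-finger parallel gripper is mounted at the origin on the work surface. World frame = base frame: x ahead of the robot, y to its left, z up, the work surface at z = 0. Lengths are in m, angles in rad, forces in N, time in s.
With the tool pointing down it reaches from about 0.275 to 0.85 m from the base axis. Payload 5.2 kg.
Tool frame: the origin (TCP) lies midway between the tips of the shut fingers; the grasp point (between the pads) lies behind it (manip.tcp_to_grasp is the z of the grasp point in the tool frame, in m); z points along the fingers, y is the line along which they close (so a half turn about z gives the same grasp; the last joint's range is limited). The gripper opens to 85 mm and grips with 20 to 120 N. Pads are 22 mm wide; open, the fingers measure 114 mm over their backs; the gripper's body (76 mm by 85 mm) begins 54 mm behind the grasp point. The pads swing forward as they close: fully open they stand 13 mm farther back than shut.
Start: joints at [0.992, 0.259, 1.535, -0, 1.348, -0.203], TCP at [0.202, 0.512, 0.231] pointing down, gripper open.
Joint ranges: [-3.14, 3.14], [-0.91, 2.08], [0.19, 2.58], [-1.22, 4.36], [0.22, 2.71], [-3.12, 3.12]. Speed limits (rad/s): [2.57, 2.57, 3.14, 3.14, 3.14, 3.14].

INTERFACE

Orientations are given as a rotation vector (axis times angle).
In Python, from workcell import manip gives the robot as it stands. The module is installed in compiled form; this text tells all that it offers.
- The arm moves only by the tool carry_out, never from a script. Its argument "moves" is a list of rows, each a list of 7 numbers: the shift along the world's x, y, z scaled (see below), then the turn, a rotation vector about the world's x, y, z scaled (see below), then the closure, from 0 (fully open) to 1 (shut). A call has 1 to 20 rows; each row shifts and turns the commanded pose from where the row before left it; what a row does not reach is not made up. The controller multiplies each number of a shift by 0.4 m and each number of a turn by 360 degrees. A row lasts 1/12 s, in which the tool goes at most 41.7 mm and 7.16 degrees, less where a joint would pass 70% of its speed; a pose out of reach is approached as far as the arm can. A call with a number of a shift or a turn outside -1 to 1 is refused whole. A call with a gripper value outside its range is refused whole. The fingers move at their own pace and stop on an object; "grip_force" is the grip in N (left out, the last holds). Time passes only in rows, so rows that do not move let the fingers close. It gives the time, the measured TCP pose, the force, the opening and the grip force at its end, in the units of the state.
- manip.read_state(): the state, without advancing time (a new reading comes with each control period).
- manip.camera(name): name is "side" or "top" or "wrist"; returns a dict with "frame" (420x560x3 uint8, red, green, blue), "depth" (420x560 float32, m along the optical axis (not along the pixel's ray), 0 where there is no reading), "fx", "fy", "cx", "cy" (pixels), "k1" (the pictures are not rectified: a ray, as slopes to the right and down, at radius r is drawn at 1 + k1 r^2 times it, then the intrinsics apply), "rvec" (rotation vector, rad) and "tvec" (3), from world to camera coordinates, as OpenCV has them; the wrist camera has in their place "T_tool_cam" (4x4, takes a point from camera to tool coordinates, whose origin is the TCP and whose axes are the flange's). Camera axes: x right, y down, z forward; pixel columns grow to the right and rows downward; lengths in m; the calibration is good to about 2 mm. A picture is of the moment at which its call begins: read the wrist's pose just before it.
- manip.finish_job(): hands the job in; it is judged then, once.
The state is a dict: "clock": time; "qpos": joint angles; "dq": joint speeds; "tau": joint torques, N m; "position": TCP position; "tool_rot": TCP orientation; "contact_force": force on the tool from outside, world axes, zero at the start; "ft_torque": the same for the moment, N m; "gripper_width": finger opening in m; "grasp_force": force on a finger pad.
Only numpy, scipy, OpenCV 4.12 (cv2) and the standard library are available. Lean on these libraries where they do the work, as an engineer would, in place of code of your own. Each camera call takes 0.05 s, during which the arm holds its last target. There are 200 camera calls.

## Working session

There is one attempt and no reset: what is moved stays moved. The work goes in short steps, Python scripts to look and compute and a tool call to move; the robot and the scene stay as the last step left them, time stands still between calls to the robot, and variables do not carry over. Pictures are saved under pics/ and viewed, at most 10 in all, crops included, and the job is handed in when it is done.

Besides the shell and the picture viewer there is one more tool, called after ">>>" by a JSON object that holds its "op" and its "data". carry_out: Moves the arm, as the interface text tells. Its arguments: {"type":"object","properties":{"moves":{"type":"array","items":{"type":"array","items":{"type":"number","minimum":-1,"maximum":1}}},"grip_force":{"type":"number"}},"required":["moves"]}

```bash
mkdir -p pics; cat >h.py <<'E'
import numpy as np,cv2
from workcell import manip
from scipy.spatial.transform import Rotation as R
def grab(n):
    s=manip.read_state(); c=manip.camera(n); 
    if n=="wrist":
        T=np.eye(4);T[:3,:3]=R.from_rotvec(s["tool_rot"]).as_matrix();T[:3,3]=s["position"];c["T"]=T@c["T_tool_cam"]
    else:
        M=np.eye(4);M[:3,:3]=R.from_rotvec(np.ravel(c["rvec"])).as_matrix();M[:3,3]=np.ravel(c["tvec"]);c["T"]=np.linalg.inv(M)
    return c
def slopes(c,uv):
    d=(np.atleast_2d(uv).astype(float)-[c["cx"],c["cy"]])/[c["fx"],c["fy"]]; p=d.copy()
    for _ in range(20): p=d/(1+c["k1"]*(p**2).sum(1,keepdims=True))
    return p
def onplane(c,uv,z):
    p=slopes(c,uv); r=np.c_[p,np.ones(len(p))]@c["T"][:3,:3].T; o=c["T"][:3,3]
    return o+r*((z-o[2])/r[:,2:])
def cloud(c):
    h,w=c["depth"].shape; u,v=np.meshgrid(np.arange(w),np.arange(h)); p=slopes(c,np.c_[u.ravel(),v.ravel()])
    d=c["depth"].ravel()[:,None]; P=np.c_[p*d,d]@c["T"][:3,:3].T+c["T"][:3,3]; P[d[:,0]==0]=np.nan
    return P.reshape(h,w,3)
def save(c,f,crop=None,k=1):
    im=c["frame"][:,:,::-1]
    if crop: x0,y0,x1,y1=crop; im=im[y0:y1,x0:x1]
    cv2.imwrite("pics/"+f,cv2.resize(im,None,fx=k,fy=k,interpolation=cv2.INTER_CUBIC))
E
python3 - <<'E'
from h import *
print(manip.read_state(), manip.tcp_to_grasp)
for n in("top","side"):
    c=grab(n);save(c,n+"0.png",k=1.4);print(n,c["T"].round(3),c["fx"],c["k1"])
    np.save(n+"0.npy",cloud(c)); np.save(n+"f.npy",c["frame"])
E
```

```text
{'clock': 0.0, 'qpos': array([ 9.92182708e-01,  2.59341915e-01,  1.53611022e+00, -1.15153661e-05,
        1.34797402e+00, -2.02793422e-01]), 'dq': array([0.00083409, 0.00021555, 0.00031728, 0.00133268, 0.00029125,
       0.00127027]), 'tau': array([-4.05812352e-04, -4.46035194e+01, -2.90568405e+01, -2.51046595e-04,
        1.20795448e-02, -4.15630461e-05]), 'position': array([0.20155098, 0.51116728, 0.23046438]), 'tool_rot': array([-5.86736304e-01, -3.08561438e+00,  2.66915727e-03]), 'contact_force': array([ 0.89778241, -0.14744966, -0.01347933]), 'ft_torque': array([ 0.00795607,  0.02342004, -0.01044177]), 'grasp_force': 0.0, 'gripper_width': 0.08556898459442196} -0.0187
top [[ 0.03  -0.993  0.114  0.456]
 [-1.    -0.03   0.005 -0.135]
 [-0.002 -0.114 -0.993  1.223]
 [ 0.     0.     0.     1.   ]] 518.0718926951704 -0.007338158965958996
side [[-0.98  -0.088  0.179  0.393]
 [-0.199  0.497 -0.844  0.752]
 [-0.015 -0.863 -0.505  0.608]
 [ 0.     0.     0.     1.   ]] 525.4527705569848 0.006070415082273109
```

View pics/top0.png

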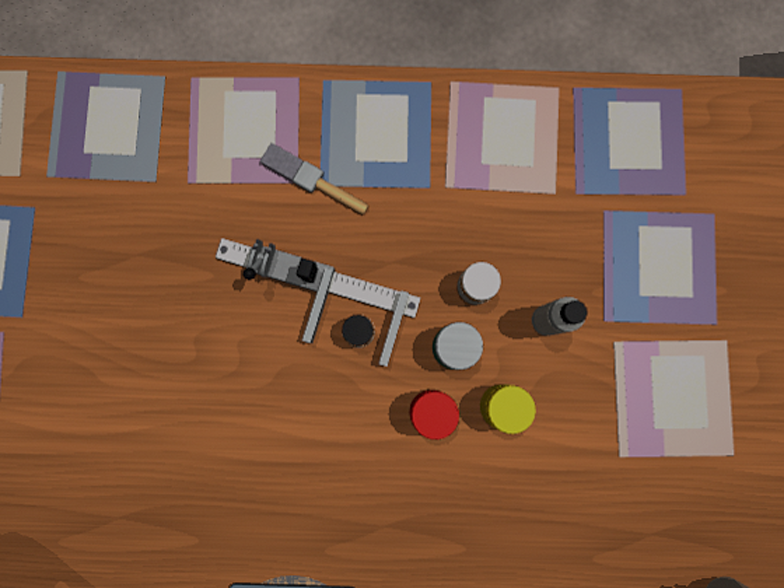

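View pics/side0.png

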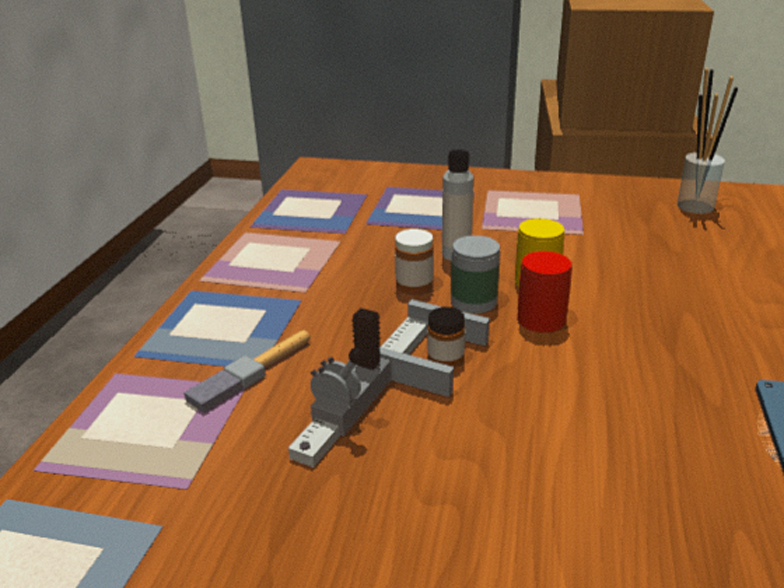

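Top view: the two jaws are at px (318,305) and (393,330), with a black-lidded jar between them at (357,330). The grip is at (307,268) and the lever ball at (249,273), leaning towards the robot. The other containers are the white-lid jar (480,283), grey-top green-label can (458,345), red can (435,414), yellow can (511,409) and spray can (565,316). The candidate is the squat jar because it alone stands between the jaws. I'll confirm it with a crop and measure the gauge.

```bash
python3 - <<'E'
from h import *
c=grab("top"); P=cloud(c); save(c,"crop1.png",(140,150,320,275),4)
f=c["frame"].astype(int); H=cv2.cvtColor(c["frame"],cv2.COLOR_RGB2HSV)
def near(u0,v0,u1,v1):
    m=np.zeros(f.shape[:2],bool); m[v0:v1,u0:u1]=1; return m
roi=near(145,160,310,270)
# beam: grey pixels z~18
b=roi&(abs(P[...,2]-.018)<.005)&(H[...,1]<60)&(f.sum(2)>200)
q=P[b][:,:2]; print("beam n",b.sum())
r=cv2.minAreaRect(q.astype(np.float32)); print(r)
vx,vy,x0,y0=cv2.fitLine(q.astype(np.float32),cv2.DIST_HUBER,0,.003,.001).ravel(); print("dir",vx,vy,x0,y0,np.degrees(np.arctan2(vy,vx)))
for nm,box,zr in(("post",(205,180,235,208),(.105,.125)),("ball",(165,185,190,205),(.09,.13)),("jarlid",(238,220,272,252),(.06,.08)),("jaws",(205,190,300,265),(.037,.047))):
    m=near(*box)&(P[...,2]>zr[0])&(P[...,2]<zr[1]); q=P[m]
    print(nm,m.sum(),np.median(q,0),(q.min(0)+q.max(0))/2,q.min(0),q.max(0), cv2.minAreaRect(q[:,:2].astype(np.float32)))
v=onplane(c,[[219,191]],.115);print(v)
E
```

```text
beam n 1090
((0.5989193320274353, -0.018588051199913025), (0.3498254716396332, 0.039126258343458176), 74.96582794189453)
dir 0.25902885 0.9658696 0.59419495 -0.045759708 74.98755
post 140 [ 0.60360353 -0.00985154  0.11516629] [ 0.6040975  -0.00963675  0.11276941] [ 0.58904599 -0.02227012  0.1058348 ] [0.61914901 0.00299662 0.11970402] ((0.6044286489486694, -0.009127468802034855), (0.02211516723036766, 0.0285460464656353), 76.69474792480469)
ball 81 [0.59375214 0.07481915 0.11699583] [0.59725713 0.07612026 0.10706588] [0.58361715 0.06737361 0.09089829] [0.6108971  0.08486691 0.12323347] ((0.5972572565078735, 0.0761205404996872), (0.027278902009129524, 0.017492037266492844), 0.01878472976386547)
jarlid 393 [ 0.51319458 -0.09178853  0.07057104] [ 0.51341013 -0.09227212  0.06819897] [ 0.48875006 -0.11592198  0.0603434 ] [ 0.53807019 -0.06862227  0.07605454] ((0.5134633779525757, -0.09236796945333481), (0.04914676770567894, 0.04688963666558266), 2.6626603603363037)
jaws 766 [ 0.54405681 -0.0373048   0.04241713] [ 0.53819583 -0.07094875  0.04203715] [ 0.45934539 -0.17074751  0.03718481] [0.61704627 0.02885002 0.04688949] ((0.5454164743423462, -0.058171726763248444), (0.20410551130771637, 0.12651707231998444), 75.02920532226562)
[[ 0.60351905 -0.01204271  0.115     ]]
```

View pics/crop1.png

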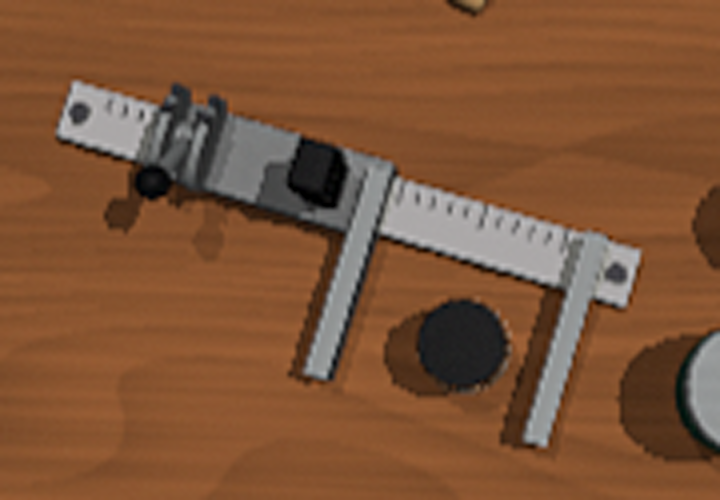

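The crop shows the small black-lidded squat jar (crop 462,345) alone between the jaws, so it is confirmed. The gauge's y axis is (0.259, 0.966) and the grip post is at (0.604, -0.010). I'll move above the post.

>>> {"op": "carry_out", "data": {"moves": [[0.05,-0.065,0,0,0,0.0009,0],[0.05,-0.065,0,0,0,0.0009,0],[0.05,-0.065,0,0,0,0.0009,0],[0.05,-0.065,0,0,0,0.0009,0],[0.05,-0.065,0,0,0,0.0009,0],[0.05,-0.065,0,0,0,0.0009,0],[0.05,-0.065,0,0,0,0.0009,0],[0.05,-0.065,0,0,0,0.0009,0],[0.05,-0.065,0,0,0,0.0009,0],[0.05,-0.065,0,0,0,0.0009,0],[0.05,-0.065,0,0,0,0.0009,0],[0.05,-0.065,0,0,0,0.0009,0],[0.05,-0.065,0,0,0,0.0009,0],[0.05,-0.065,0,0,0,0.0009,0],[0.05,-0.065,0,0,0,0.0009,0],[0.05,-0.065,0,0,0,0.0009,0],[0.05,-0.065,0,0,0,0.0009,0],[0.05,-0.065,0,0,0,0.0009,0],[0.05,-0.065,0,0,0,0.0009,0],[0.05,-0.065,0,0,0,0.0009,0]], "grip_force": 40}}

```text
clock: 1.82
position: [0.6024, -0.0098, 0.2309]
tool_rot: [-0.411, -3.114, -0.0]
contact_force: [0.3, 0.4, -0.4]
gripper_width: 0.0853
grasp_force: 0.0
```

```bash
python3 - <<'E'
from h import *
s=manip.read_state();M=R.from_rotvec(s["tool_rot"]).as_matrix();print(s["clock"],s["position"],M.round(3),s["qpos"].round(3))
c=grab("wrist");save(c,"wr1.png",k=1.3);P=cloud(c)
m=(P[...,2]>.108)&(P[...,2]<.122)&(c["frame"].max(2)<70)
n,l,st,ce=cv2.connectedComponentsWithStats(m.astype(np.uint8))
for i in range(1,n):
    if st[i,4]>100: q=P[l==i];print(st[i],np.median(q,0),cv2.minAreaRect(q[:,:2].astype(np.float32)))
E
```

```text
1.8167 [ 0.60241098 -0.00981208  0.23091354] [[-0.966  0.26  -0.001]
 [ 0.26   0.966  0.   ]
 [ 0.001  0.    -1.   ]] [-0.201  0.354  1.403  0.     1.386 -1.509]
[372 160  25  26 501] [0.59226402 0.07592333 0.11625766] ((0.5934732556343079, 0.07705304771661758), (0.017717020586133003, 0.019065458327531815), 29.464561462402344)
[268 195  28  35 897] [ 0.60436313 -0.00798108  0.11309608] ((0.6053596138954163, -0.00802026316523552), (0.021485429257154465, 0.028057441115379333), 74.42537689208984)
```

View pics/wr1.png

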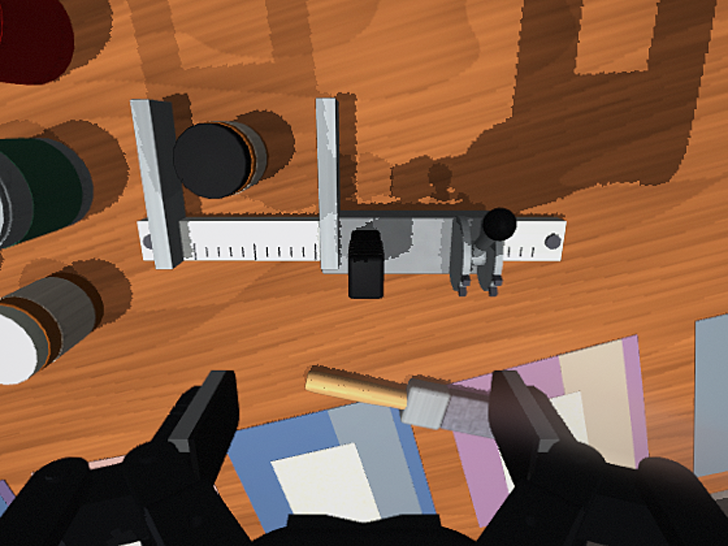

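The wrist view shows the post at px (366,275), and the ball at (500,224) with its teeth behind it. The jar stands clear between the jaws. I'll descend and grip the post.

>>> {"op": "carry_out", "data": {"moves": [[0.003,0.001,-0.048,0,0,0,0],[0.003,0.001,-0.048,0,0,0,0],[0,0,-0.048,0,0,0,0],[0,0,-0.048,0,0,0,0],[0,0,-0.048,0,0,0,0],[0,0,-0.048,0,0,0,0],[0,0,-0.048,0,0,0,0],[0,0,-0.048,0,0,0,0],[0,0,0,0,0,0,0.4],[0,0,0,0,0,0,0.6],[0,0,0,0,0,0,1],[0,0,0,0,0,0,1],[0,0,0,0,0,0,1],[0,0,0,0,0,0,1],[0,0,0,0,0,0,1],[0,0,0,0,0,0,1]], "grip_force": 50}}

```text
clock: 3.2
position: [0.6051, -0.0079, 0.0793]
tool_rot: [0.411, 3.112, -0.001]
contact_force: [-2.4, -1.7, 6.0]
gripper_width: 0.0214
grasp_force: 50.7
```

>>> {"op": "carry_out", "data": {"moves": [[-0.002,-0.0072,0,0,0,0,1],[-0.002,-0.0072,0,0,0,0,1],[-0.002,-0.0072,0,0,0,0,1],[-0.0019,-0.0072,0,0,0,0,1],[-0.0019,-0.0072,0,0,0,0,1],[-0.0019,-0.0072,0,0,0,0,1],[-0.0019,-0.0072,0,0,0,0,1],[-0.0019,-0.0072,0,0,0,0,1],[-0.0019,-0.0072,0,0,0,0,1],[-0.0019,-0.0072,0,0,0,0,1],[-0.0019,-0.0072,0,0,0,0,1],[-0.0019,-0.0072,0,0,0,0,1],[0,0,0,0,0,0,1]]}}

```text
clock: 4.28
position: [0.5959, -0.0421, 0.0793]
tool_rot: [0.411, 3.112, 0.001]
contact_force: [-1.0, 1.3, 6.1]
gripper_width: 0.0216
grasp_force: 50.8
```

>>> {"op": "carry_out", "data": {"moves": [[-0.001,-0.0036,0,0,0,0,1],[-0.001,-0.0036,0,0,0,0,1],[-0.001,-0.0036,0,0,0,0,1],[-0.001,-0.0036,0,0,0,0,1],[-0.001,-0.0036,0,0,0,0,1],[-0.001,-0.0036,0,0,0,0,1],[-0.001,-0.0036,0,0,0,0,1],[-0.001,-0.0036,0,0,0,0,1],[-0.001,-0.0036,0,0,0,0,1],[-0.001,-0.0036,0,0,0,0,1],[0,0,0,0,0,0,1]]}}

```text
clock: 5.2
position: [0.5922, -0.0561, 0.0793]
tool_rot: [0.411, 3.111, 0.001]
contact_force: [0.2, 2.8, 5.9]
gripper_width: 0.0214
grasp_force: 50.7
```

```bash
python3 - <<'E'
from h import *
c=grab("top"); P=cloud(c); save(c,"top2.png",(180,170,330,282),5)
m=(abs(P[...,2]-.042)<.004); m[:,:180]=0;m[:,320:]=0;m[:170]=0;m[285:]=0
a=np.array([.259,.966]); q=P[m][:,:2]; t=q@np.array([.966,-.259])-.5833; s=q@a
h=np.histogram(s[(t<-.03)&(t>-.105)],bins=np.arange(-.03,.14,.004)); print([(round(e,3),n) for e,n in zip(h[1],h[0]) if n])
E
```

```text
[(np.float64(-0.018), np.int64(37)), (np.float64(-0.014), np.int64(50)), (np.float64(-0.01), np.int64(54)), (np.float64(-0.006), np.int64(39)), (np.float64(0.01), np.int64(1)), (np.float64(0.014), np.int64(1)), (np.float64(0.018), np.int64(1)), (np.float64(0.022), np.int64(1)), (np.float64(0.038), np.int64(1)), (np.float64(0.042), np.int64(1)), (np.float64(0.054), np.int64(1)), (np.float64(0.062), np.int64(22)), (np.float64(0.066), np.int64(20))]
```

View pics/top2.png

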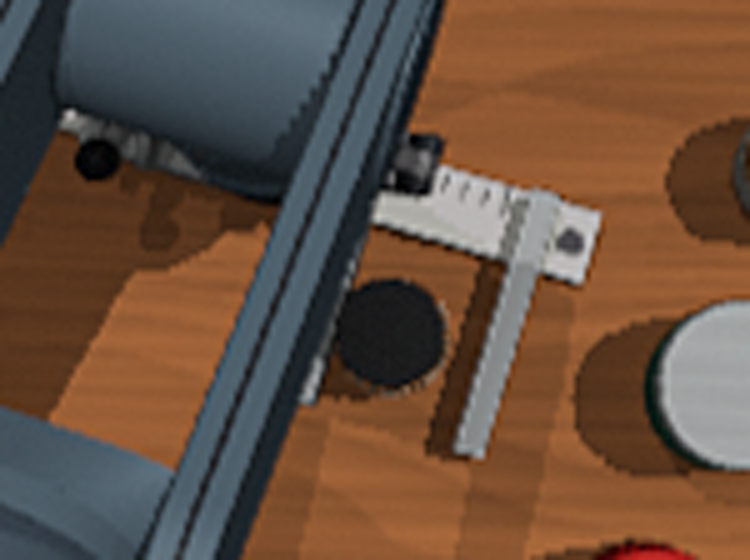

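The jar touches the moving jaw at about (335,330), with roughly 12 mm left to the fixed jaw at (500,320). I'll continue gently.

>>> {"op": "carry_out", "data": {"moves": [[-0.0007,-0.0024,0,0,0,0,1],[-0.0006,-0.0024,0,0,0,0,1],[-0.0007,-0.0024,0,0,0,0,1],[-0.0006,-0.0024,0,0,0,0,1],[-0.0007,-0.0024,0,0,0,0,1],[-0.0006,-0.0024,0,0,0,0,1],[-0.0007,-0.0024,0,0,0,0,1],[-0.0006,-0.0024,0,0,0,0,1],[-0.0007,-0.0024,0,0,0,0,1],[-0.0006,-0.0024,0,0,0,0,1],[0,0,0,0,0,0,1]]}}

```text
clock: 6.17
position: [0.5896, -0.0656, 0.0793]
tool_rot: [0.411, 3.111, 0.001]
contact_force: [0.9, 3.5, 6.6]
gripper_width: 0.0215
grasp_force: 50.7
```

>>> {"op": "carry_out", "data": {"moves": [[-0.0004,-0.0014,0,0,0,0,1],[-0.0004,-0.0014,0,0,0,0,1],[-0.0003,-0.0014,0,0,0,0,1],[-0.0004,-0.0014,0,0,0,0,1],[0,0,0,0,0,0,1]]}}

```text
clock: 6.58
position: [0.589, -0.0677, 0.0793]
tool_rot: [0.411, 3.111, 0.001]
contact_force: [0.7, 2.5, 6.1]
gripper_width: 0.0211
grasp_force: 50.7
```

>>> {"op": "carry_out", "data": {"moves": [[-0.0004,-0.0014,0,0,0,0,1],[-0.0004,-0.0014,0,0,0,0,1],[-0.0003,-0.0014,0,0,0,0,1],[0,0,0,0,0,0,1]]}}

```text
clock: 6.92
position: [0.5886, -0.0694, 0.0793]
tool_rot: [0.411, 3.111, 0.001]
contact_force: [-0.0, 4.1, 5.5]
gripper_width: 0.0212
grasp_force: 50.8
```

>>> {"op": "carry_out", "data": {"moves": [[-0.0004,-0.0014,0,0,0,0,1],[-0.0004,-0.0014,0,0,0,0,1],[0,0,0,0,0,0,1]]}}

```text
clock: 7.17
position: [0.5883, -0.0705, 0.0794]
tool_rot: [0.411, 3.111, 0.001]
contact_force: [0.9, 4.2, 5.5]
gripper_width: 0.0214
grasp_force: 50.7
```

>>> {"op": "carry_out", "data": {"moves": [[-0.0004,-0.0014,0,0,0,0,1],[-0.0004,-0.0014,0,0,0,0,1],[0,0,0,0,0,0,1]]}}

```text
clock: 7.42
position: [0.5881, -0.0712, 0.0793]
tool_rot: [0.411, 3.111, 0.002]
contact_force: [1.5, 5.6, 5.0]
gripper_width: 0.0217
grasp_force: 50.7
```

>>> {"op": "carry_out", "data": {"moves": [[-0.0004,-0.0014,0,0,0,0,1],[-0.0004,-0.0014,0,0,0,0,1],[0,0,0,0,0,0,1]]}}

```text
clock: 7.67
position: [0.5881, -0.0712, 0.0794]
tool_rot: [0.411, 3.111, 0.005]
contact_force: [2.9, 9.2, 6.8]
gripper_width: 0.0214
grasp_force: 50.6
```

Contact: the position has stalled and the force is rising. I'll press a bit firmer.

>>> {"op": "carry_out", "data": {"moves": [[-0.0005,-0.002,0,0,0,0,1],[-0.0005,-0.002,0,0,0,0,1],[-0.0005,-0.002,0,0,0,0,1],[0,0,0,0,0,0,1],[0,0,0,0,0,0,1]]}}

```text
clock: 8.08
position: [0.5881, -0.0713, 0.0794]
tool_rot: [0.41, 3.11, 0.009]
contact_force: [6.7, 17.4, 5.9]
gripper_width: 0.0214
grasp_force: 50.7
```

Pressed at about 19 N, with the jaw stalled. I'll release, rise and look at the lever and teeth.

>>> {"op": "carry_out", "data": {"moves": [[0,0,0,0,0,0,0.5],[0,0,0,0,0,0,0.3],[0,0,0,0,0,0,0.1],[0,0,0,0,0,0,0.1],[0,0,0,0,0,0,0.1],[0,0,0,0,0,0,0.1],[0,0,0.06,0,0,0,0.1],[0,0,0.06,0,0,0,0.1],[0,0,0.06,0,0,0,0.1],[0,0,0.06,0,0,0,0.1],[0,0,0.06,0,0,0,0.1],[0,0,0.06,0,0,0,0.1],[0,0,0,0,0,0,0.1]]}}

```text
clock: 9.17
position: [0.5883, -0.0769, 0.2273]
tool_rot: [0.411, 3.105, -0.003]
contact_force: [0.7, 0.0, 0.1]
gripper_width: 0.0764
grasp_force: 0.0
```

```bash
cat >m.py <<'E'
from h import *
import sys
s=manip.read_state();print(s["clock"],s["position"])
c=grab("wrist");save(c,sys.argv[1],k=1.4);P=cloud(c)
a=np.array([.259,.966]);b=np.array([.966,-.259])
S=P[...,:2]@a;T=P[...,:2]@b-.5833;Z=P[...,2]
dark=c["frame"].max(2)<70
m=(Z>.09)&(Z<.13)&dark
n,l,st,ce=cv2.connectedComponentsWithStats(m.astype(np.uint8))
for i in range(1,n):
    if st[i,4]>100: k=l==i;print(st[i],"s,t,z",[np.median(x[k]).round(4) for x in(S,T,Z)],[(x[k].min().round(4),x[k].max().round(4)) for x in(S,T,Z)])
sc=np.median(S[(Z>.11)&(Z<.118)&dark&(S<.11)&(abs(T)<.03)]); print("post s",sc)
k=(abs(S-sc-.08)<.025)&(abs(T)<.06)&(Z>.06)
for t0 in np.arange(-.05,.05,.005):
    q=k&(T>=t0)&(T<t0+.005)
    if q.sum()>4: print(round(t0,3),q.sum(),"zmax",np.percentile(Z[q],95).round(4),"s",S[q].min().round(3),S[q].max().round(3))
for t0 in(-.09,-.075,-.06,-.05):
  q=(abs(T-t0)<.006)&(Z>.03)&(S<sc-.02)&(S>-.03)
  j=q&(abs(Z-.042)<.004); x=np.sort(S[j]); g=np.argmax(np.diff(x)); print("jaw t",t0,"faces",x[g].round(4),x[g+1].round(4))
E
python3 m.py wr2.png
```

```text
9.1667 [ 0.58828084 -0.07685251  0.22730909]
[ 28   0  36  43 168] s,t,z [np.float64(-0.0805), np.float64(-0.1329), np.float64(0.0958)] [(np.float64(-0.1025), np.float64(-0.0737)), (np.float64(-0.1458), np.float64(-0.1189)), (np.float64(0.0915), np.float64(0.0993))]
[ 35 103  49  82 239] s,t,z [np.float64(-0.0828), np.float64(-0.0518), np.float64(0.0954)] [(np.float64(-0.1074), np.float64(-0.0784)), (np.float64(-0.0767), np.float64(-0.0117)), (np.float64(0.0915), np.float64(0.0984))]
[377 154  28  30 591] s,t,z [np.float64(0.162), np.float64(-0.0304), np.float64(0.1156)] [(np.float64(0.1547), np.float64(0.1725)), (np.float64(-0.0394), np.float64(-0.0119)), (np.float64(0.0901), np.float64(0.1202))]
[ 273  185   28   41 1122] s,t,z [np.float64(0.0843), np.float64(-0.0), np.float64(0.1129)] [(np.float64(0.0737), np.float64(0.0957)), (np.float64(-0.0106), np.float64(0.0174)), (np.float64(0.0901), np.float64(0.1154))]
post s 0.08423700484406647
-0.04 128 zmax 0.1172 s 0.157 0.172
-0.035 180 zmax 0.1192 s 0.155 0.173
-0.03 157 zmax 0.1194 s 0.155 0.172
-0.025 119 zmax 0.1177 s 0.151 0.172
-0.02 104 zmax 0.0983 s 0.151 0.167
-0.015 138 zmax 0.2891 s 0.14 0.177
-0.01 2634 zmax 0.3074 s 0.139 0.177
-0.005 184 zmax 0.2801 s 0.139 0.177
-0.0 272 zmax 0.2929 s 0.139 0.178
0.005 410 zmax 0.2929 s 0.139 0.178
0.01 227 zmax 0.2926 s 0.139 0.178
0.015 111 zmax 0.0852 s 0.151 0.179
0.02 91 zmax 0.0766 s 0.151 0.178
0.025 95 zmax 0.078 s 0.151 0.178
jaw t -0.09 faces -0.0016 0.0208
jaw t -0.075 faces -0.0029 0.0428
jaw t -0.06 faces -0.0082 0.0484
jaw t -0.05 faces -0.0032 0.0425
```

View pics/wr2.png

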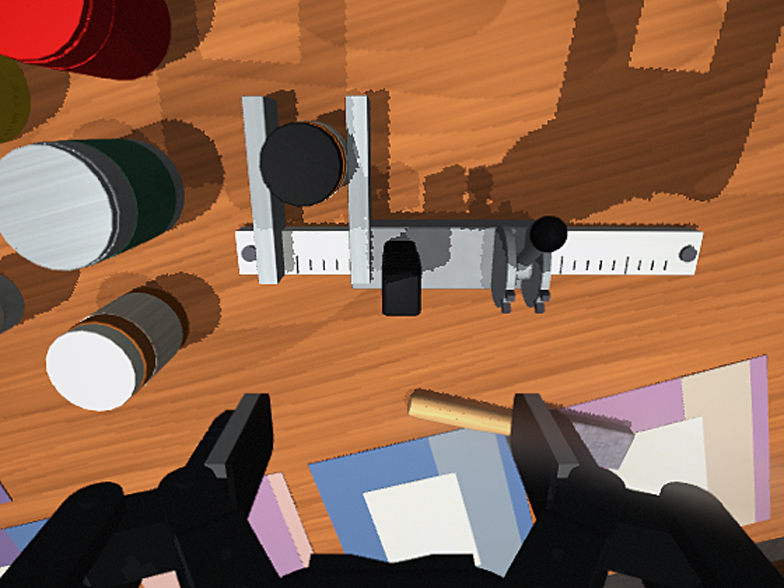

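The jar stands at (302,163), held between the two jaws with the measured gap about 52 mm. The ball is at (548,234), and the teeth at (507,300) and (540,300) sit about 78–85 mm high. I'll go to the robot side of the ball with closed fingers.

>>> {"op": "carry_out", "data": {"moves": [[-0.017,0.0325,0,0,0,0,1],[-0.017,0.0325,0,0,0,0,1],[-0.017,0.0325,0,0,0,0,1],[-0.017,0.0325,0,0,0,0,1],[-0.017,0.0325,0,0,0,0,1],[-0.017,0.0325,0,0,0,0,1],[-0.017,0.0325,0,0,0,0,1],[-0.018,0.0325,0,0,0,0,1],[0,0,-0.04,0,0,0,1],[0,0,-0.04,0,0,0,1],[0,0,-0.04,0,0,0,1],[0,0,-0.04,0,0,0,1],[0,0,-0.04,0,0,0,1],[0,0,-0.04,0,0,0,1],[0,0,-0.04,0,0,0,1],[0,0,-0.04,0,0,0,1],[0,0,0,0,0,0,1]], "grip_force": 50}}

```text
clock: 10.63
position: [0.5284, 0.0292, 0.0909]
tool_rot: [-0.41, -3.109, -0.0]
contact_force: [-1.0, 0.9, 0.1]
gripper_width: 0.0001
grasp_force: 0.0
```

>>> {"op": "carry_out", "data": {"moves": [[0.0097,-0.0026,0.0088,0,0,0,1],[0.0097,-0.0026,0.0088,0,0,0,1],[0.0097,-0.0026,0,0,0,0,1],[0.0097,-0.0026,0,0,0,0,1],[0.0097,-0.0026,0,0,0,0,1],[0.0097,-0.0026,0,0,0,0,1],[0.0097,-0.0026,0,0,0,0,1],[0.0097,-0.0026,0,0,0,0,1],[0.0097,-0.0026,0,0,0,0,1],[0.0097,-0.0026,0,0,0,0,1]]}}

```text
clock: 11.47
position: [0.5699, 0.0177, 0.1006]
tool_rot: [-0.411, -3.114, -0.0]
contact_force: [-1.9, 1.5, 1.5]
gripper_width: 0.0
grasp_force: 0.8
```

>>> {"op": "carry_out", "data": {"moves": [[0.0097,-0.0026,0,0,0,0,1],[0.0097,-0.0026,0,0,0,0,1],[0.0097,-0.0026,0,0,0,0,1],[0.0097,-0.0026,0,0,0,0,1],[0.0097,-0.0026,0,0,0,0,1],[0.0097,-0.0026,0,0,0,0,1],[0.0097,-0.0026,0,0,0,0,1],[0.0097,-0.0026,0,0,0,0,1],[0.0097,-0.0026,0,0,0,0,1]]}}

```text
clock: 12.22
position: [0.6051, 0.0083, 0.1007]
tool_rot: [-0.411, -3.114, 0.0]
contact_force: [-1.2, -0.4, -1.6]
gripper_width: -0.0002
grasp_force: 0.4
```

>>> {"op": "carry_out", "data": {"moves": [[0.0048,-0.0013,0,0,0,0,1],[0.0048,-0.0013,0,0,0,0,1],[0.0048,-0.0013,0,0,0,0,1],[0.0048,-0.0013,0,0,0,0,1],[0.0048,-0.0013,0,0,0,0,1],[0.0048,-0.0013,0,0,0,0,1],[0,0,0,0,0,0,1]]}}

```text
clock: 12.8
position: [0.6167, 0.0052, 0.1008]
tool_rot: [0.411, 3.114, -0.0]
contact_force: [-1.0, -0.3, -0.3]
gripper_width: 0.0005
grasp_force: 0.1
```

>>> {"op": "carry_out", "data": {"moves": [[0.0035,-0.0009,0,0,0,0,1],[0.0035,-0.0009,0,0,0,0,1],[0,0,0,0,0,0,1]]}}

```text
clock: 13.05
position: [0.6194, 0.0045, 0.1008]
tool_rot: [0.411, 3.114, -0.0]
contact_force: [-0.4, -0.0, -0.0]
gripper_width: -0.0001
grasp_force: 0.2
```

>>> {"op": "carry_out", "data": {"moves": [[0.0036,-0.001,0,0,0,0,1],[0.0036,-0.001,0,0,0,0,1],[0,0,0,0,0,0,1]]}}

```text
clock: 13.3
position: [0.6222, 0.0037, 0.1008]
tool_rot: [0.411, 3.114, -0.0]
contact_force: [0.2, -0.4, -0.0]
gripper_width: -0.0002
grasp_force: 0.1
```

>>> {"op": "carry_out", "data": {"moves": [[0.0036,-0.001,0,0,0,0,1],[0.0036,-0.001,0,0,0,0,1],[0,0,0,0,0,0,1]]}}

```text
clock: 13.55
position: [0.625, 0.0029, 0.1007]
tool_rot: [0.412, 3.114, -0.0]
contact_force: [-1.4, -0.2, 0.5]
gripper_width: -0.0
grasp_force: 0.2
```

```bash
python3 - <<'E'
from h import *
s=manip.read_state();print(s["position"],s["contact_force"])
c=grab("side");save(c,"side2.png",(190,190,340,300),5)
E
```

```text
[0.62503029 0.00291315 0.10067883] [-1.37246803 -0.17380209  0.49986603]
```

View pics/side2.png

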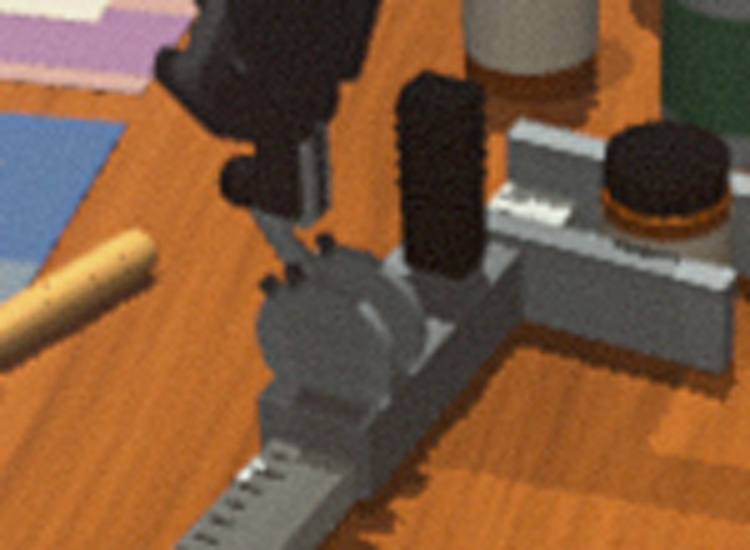

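The lever, with its ball at (240,180), leans away from the robot between the teeth at (268,285), (293,270) and (325,243). It isn't yet hard against its stop, so I'll continue in small steps.

>>> {"op": "carry_out", "data": {"moves": [[0.0036,-0.001,0,0,0,0,1],[0.0036,-0.001,0,0,0,0,1],[0,0,0,0,0,0,1]]}}

```text
clock: 13.85
position: [0.626, 0.0027, 0.1005]
tool_rot: [-0.411, -3.111, -0.001]
contact_force: [-6.7, 2.6, 2.8]
gripper_width: 0.0003
grasp_force: 3.1
```

>>> {"op": "carry_out", "data": {"moves": [[0.0036,-0.001,0,0,0,0,1],[0.0036,-0.001,0,0,0,0,1],[0,0,0,0,0,0,1]]}}

```text
clock: 14.1
position: [0.6263, 0.0026, 0.1003]
tool_rot: [-0.409, -3.105, -0.001]
contact_force: [-12.8, 4.0, 7.6]
gripper_width: 0.0001
grasp_force: 6.9
```

It is at the stop. One more small press, then I'll back off and rise.

>>> {"op": "carry_out", "data": {"moves": [[0.0036,-0.001,0,0,0,0,1],[0,0,0,0,0,0,1],[0,0,0,0,0,0,1]]}}

```text
clock: 14.35
position: [0.6265, 0.0026, 0.1003]
tool_rot: [-0.409, -3.103, -0.001]
contact_force: [-16.7, 3.5, 11.2]
gripper_width: 0.0003
grasp_force: 8.7
```

>>> {"op": "carry_out", "data": {"moves": [[-0.02,0.0054,0,0,0,0,1],[-0.04,0.0107,0,0,0,0,1],[-0.04,0.0107,0,0,0,0,1],[-0.04,0.0107,0,0,0,0,1],[-0.04,0.0107,0.04,0,0,0,1],[-0.04,0.0107,0.06,0,0,0,1],[-0.04,0.0107,0.06,0,0,0,1],[-0.04,0.05,0.06,0,0,0,1],[-0.04,0.05,0.06,0,0,0,1],[-0.04,0.05,0.06,0,0,0,1],[0,0.06,0,0,0,0,1],[0,0.06,0,0,0,0,1],[0,0.06,0,0,0,0,1],[0,0,0,0,0,0,1],[0,0,0,0,0,0,1]]}}

```text
clock: 15.6
position: [0.4802, 0.1617, 0.2371]
tool_rot: [0.407, 3.113, 0.0]
contact_force: [-0.2, -1.0, 0.0]
gripper_width: -0.0003
grasp_force: 0.0
```

```bash
python3 - <<'E'
from h import *
s=manip.read_state();print(s["position"],s["contact_force"])
c=grab("side");t=grab("top")
A=cv2.resize(c["frame"][190:300,190:390],None,fx=4,fy=4)[:300]; A=cv2.resize(c["frame"][205:280,190:390],None,fx=4,fy=4)
B=cv2.resize(t["frame"][165:240,140:340],None,fx=4,fy=4,interpolation=cv2.INTER_CUBIC)
cv2.imwrite("pics/fin.png",np.vstack([A,B])[:,:,::-1])
P=cloud(t);S=P[...,:2]@[.259,.966];T=P[...,:2]@[.966,-.259]-.5833;Z=P[...,2]
d=t["frame"].max(2)<70
k=(abs(S-.164)<.015)&(Z>.095)&(Z<.13)&(abs(T)<.06);print("ball s,t,z",np.median(S[k]),np.median(T[k]),np.median(Z[k]))
k=(Z>.105)&(Z<.12)&(abs(S-.085)<.03)&(abs(T)<.03);print("post",np.median(S[k]),np.median(T[k]))
k=(abs(Z-.07)<.006)&(abs(S-.023)<.04)&(abs(T+.065)<.04);print("jar",np.median(S[k]),np.median(T[k]),S[k].min(),S[k].max(),k.sum())
E
```

```text
[0.48024987 0.16171309 0.23709085] [-0.17276794 -1.00275581  0.02057535]
ball s,t,z 0.16294570173871284 0.03761603525870805 0.11543756140304873
post 0.08365752831674564 0.0027707240241732767
jar 0.023057867041781116 -0.06354762124725793 -0.001660480663833784 0.04752421363296193 388
```

View pics/fin.png

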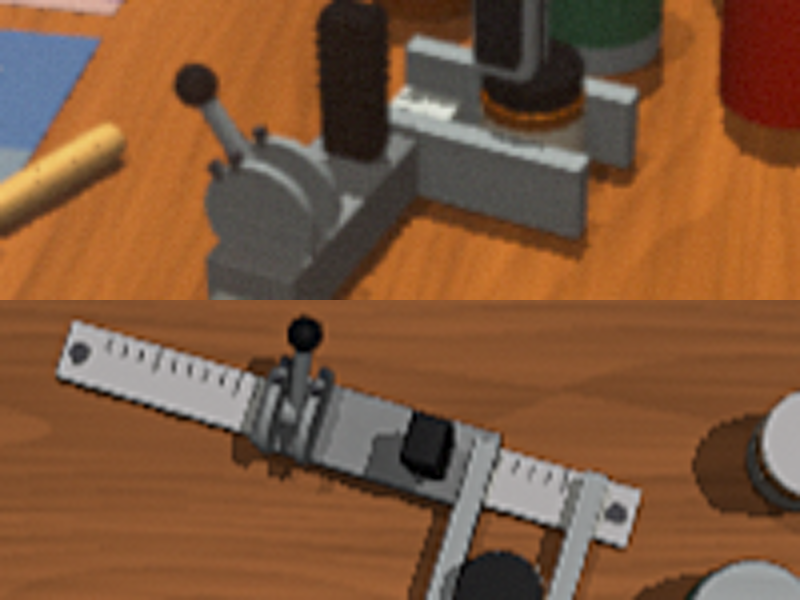

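The lever's ball, at (197,85) and (305,333), is 37 mm to the gauge's +x side, so it sits in its notch. The jar stands upright between the shut jaws at (530,95), and the arm is clear. I'll hand the job in.

```bash
python3 -c "
from workcell import manip
print(manip.finish_job())"
```

```text
the job is handed in; nothing more can be done
None
```

The moving jaw is shut on the squat jar, pressed at about 19 N with the jar upright against the fixed jaw. The lever is in its lock notch and the arm touches nothing. The job was handed in at about 16 s; no verdict was returned.

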